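# Register a specimen block in the corner of the imaging plate

## Task

Pick up the tall oblong specimen block from the yellow tray and set it upright and flat on the dark steel registration plate, long side along the longer fence, then press it firmly into the corner so that it touches both fences at once. Keep it pressed there for the exposure: finish while the fingers are still holding it against both fences, do not let go. Leave everything else where it stands.

Things in the scene. Friction and masses are not known exactly. Their poses are not given: they have to be found in the camera images.
- block: The specimen block: plain aluminium cuboid, 70 long (its x) x 40 wide (its y) x 55 mm tall (its z), about 0.4 kg, with a thin dark oblong window on top; the tallest of the three blocks in the tray and the only oblong one. Starts upright in the tray at any yaw. Origin: centre of its underside. A half turn about z makes no difference.
- plate: The registration plate, fixed to the bench: dark steel square, 180 x 180 mm, 10 mm thick, origin at the centre of its underside, z up. Two fences stand on it along its +x and +y edges.
- long_fence: The longer fence, aluminium strip fixed on the plate: 150 mm along the plate's x, 10 mm thick (y), 12 mm tall. Origin: centre of its underside, on the plate's top. Its inner face is the one towards the plate's -y, 5 mm from the origin.
- short_fence: The shorter fence, aluminium strip fixed on the plate: 80 mm along the plate's y, 10 mm thick (x), 12 mm tall. Origin: centre of its underside, on the plate's top. Its inner face is the one towards the plate's -x, 5 mm from the origin.
- corner (a point): The point on the plate's top where the two inner fence faces meet, 60 mm in +x and 60 mm in +y from the plate's centre, 10 mm above the bench; axes as the plate's. The free area lies to -x and -y of it: the seated block has its centre at x -35, y -20 mm, z 0 from here. Fences are rigid and the bare metal grips (friction near 1): a block pressed hard on one fence drags along it and can seem stopped before it reaches the other.
- tray: Shallow yellow tray fixed to the bench, 260 (x) x 280 (y) mm outside, walls 4 mm thick and 14 mm high, floor 4 mm thick; origin at the centre of its underside.
- square_block: Another block in the tray, to be left alone: aluminium, 45 x 45 mm, 30 mm tall, origin at the centre of its underside.
- round_block: Another block in the tray, to be left alone: aluminium cylinder, 48 mm diameter, 40 mm tall, origin at the centre of its underside.
- cap: Black lens cap lying on the plate, to be left alone: disc of 28 mm diameter, 12 mm tall, in the part of the plate away from the corner; origin at the centre of its underside.
- bottle: Amber glass bottle beyond the work area, to be left alone: 38 mm diameter, 75 mm tall, origin at its underside.
- beaker: Glass beaker beyond the work area, to be left alone: 60 mm diameter, 75 mm tall, origin at its underside.
- dish: White shallow dish beyond the work area, to be left alone: 90 mm diameter, 16 mm tall, origin at its underside.

How it is judged (in metres and radians):
On the way:
1. the specimen block is picked up clear of the tray (height (world z) of block above 0.03 m and contact force between block and the fingers above 1 N and contact force between block and tray below 0.1 N), for 0.2 s.
At the end, for the whole second after the job is handed in: The block stands upright (3 degrees) and flat on the plate (3 mm), long side along the longer fence (3 degrees), within 3 mm of the seated place in the corner, at rest, pressing on each fence with more than 2 N, the fingers still on it (contact force between block and long_fence above 2 N and contact force between block and short_fence above 2 N and contact force between the fingers and block above 2 N and x of block in the frame of corner between -0.038 and -0.032 m and y of block in the frame of corner between -0.023 and -0.017 m and z of block in the frame of corner between -0.003 and 0.003 m and angle between the x axis of block and the x axis of plate, either way round below 0.05 rad and angle between block's own z axis and vertical below 0.05 rad and linear speed of block below 0.01 m/s); the arm keeps its last pose, push and grip.
It fails at once if a bystander was shifted by more than 20 mm (distance of any of square_block, round_block, cap, bottle, beaker, dish from where it was at the start of the episode above 0.02 m).
It also fails if it takes over 48 s, if anything falls off the work surface, if the arm or the gripper's body presses on something with over 40 N, if the wrist force passes 120 N, or if a joint passes its speed limit or range.

## Robot

A 7-joint arm with a two-finger parallel gripper is mounted at the origin on the work surface. World frame = base frame: x ahead of the robot, y to its left, z up, the work surface at z = 0. Lengths are in m, angles in degrees, forces in N, time in s.
With the tool pointing down it reaches from about 0.35 to 0.775 m from the base axis. Payload 3.1 kg.
Tool frame: the origin (TCP) lies on the centre line of the jaws, within the pads' length; the fingertips stand 17 mm ahead of it and the grasp point (between the pads) lies 2 mm behind it (robot.tip_reach is the distance from the TCP to the fingertips, in m); z points along the fingers, y is the direction in which the jaws open and shut (so a half turn about z gives the same grasp; the last joint's range is limited). The gripper opens to 85 mm and grips with 20 to 120 N. Pads are 22 mm wide; open, the fingers measure 114 mm over their backs; the gripper's body (76 mm by 85 mm) begins 54 mm behind the grasp point. The pads swing forward as they close: fully open they stand 13 mm farther back than shut.
Start: joints at [63.329, 17.813, 0.802, 86.603, -0.252, 75.585, -1.558], TCP at [0.226, -0.501, 0.248] pointing down, gripper open.
Joint ranges: [-154.91, 154.91], [-16.99, 109.72], [-72.82, 74.43], [7.12, 147.25], [-82.49, 262.49], [11.32, 116.49], [-174.64, 174.64]. Speed limits (degrees/s): [159.86, 159.86, 180, 180, 180, 180, 180].

## Interface

Orientations are given as [roll, pitch, yaw] about the fixed x, y, z axes, in that order (R = Rz(yaw) Ry(pitch) Rx(roll)).
In Python, from station import robot, fingers, vision, workorder, recognise gives the robot as it stands. Calls block until the motion is done:
- robot.move_to(position, orientation): joint-space move of the TCP to a pose.
- robot.line_to(position, orientation=None, velocity=0.15, f_stop=None): straight line of the TCP; orientation=None keeps the orientation; velocity is the mean speed in m/s. With f_stop (N) it stops when the force on the tool has changed by that much, and returns True; else False.
- robot.move_j(angles): joint-space move.
- fingers.gripper_to(opening, force=None): opening from 0.0 (shut) to 1.0 (fully open); force is the grip in N (None keeps the last); returns when the fingers have stopped.
- robot.pause(seconds).
- robot.inverse_kinematics(position, orientation): joint angles nearest the present ones, or None.
- vision.grab_frame(name): name is "scene" or "top"; returns the picture (384x512x3 uint8, red, green, blue); there is no depth.
- vision.calibration(name): a dict with "mtx" (3x3 intrinsics, pixels), "extrinsics" (4x4, takes a point from world to camera coordinates). Camera axes: x right, y up, looking along -z (the intrinsics and any distortion apply to the point x, -y, -z); pixel columns grow to the right and rows downward; lengths in m; the calibration is good to about 2 mm. A picture is of the moment at which its call begins. calibration takes no time and is no camera call.
A pose or a line that the arm cannot do raises robot.PlanningError and nothing moves.
- workorder.close_job(): hands the job in, once; it reports no verdict.
Trained networks look in the newest picture that a camera, given by its name, has taken for a name from the list of things; names that differ only in an ending like _2 or _b are one class to them, and where a whole thing is asked for, a point or a joint stands for the part that bears it (a point fixed in the world has none). Each returns a list of dicts, best first, with "p" (0 to 1); they miss things now and then, are a little off and sometimes report something else, mostly with a low value. They report only what shows in the picture. A call takes as long as a camera call.
- recognise(label, camera): "rect" ([centre column, centre row, width, height] in pixels, round what is visible of it).
Readings, each from a call of its own:
- robot.current_time_s(): time.
- robot.current_joint_positions(): joint angles.
- robot.current_dq(): joint speeds.
- robot.current_joint_torque(): joint torques, N m.
- robot.current_tool_pos(): TCP position.
- robot.current_eef_rot(): TCP orientation.
- robot.current_contact_force(): force on the tool from outside, world axes, zero at the start.
- robot.current_torque(): the same for the moment, N m.
- robot.current_finger_gap(): opening from 0.0 (shut) to 1.0 (fully open).
Only numpy, scipy, OpenCV 4.12 (cv2) and the standard library are available. Lean on these libraries where they do the work, as an engineer would, in place of code of your own. Each camera call takes 0.05 s, during which the arm holds its last target.

## Working session

There is one attempt and no reset: what is moved stays moved. The work goes in short steps, each a Python script; the robot and the scene stay as the last script left them, time stands still between calls to the robot, and variables do not carry over. Pictures are saved under pics/ and viewed, and the job is handed in when it is done.

```bash
ls; mkdir -p pics
python3 - <<'E'
from station import robot, fingers, vision, workorder, recognise
import cv2,numpy as np
for c in ("scene","top"):
    im=vision.grab_frame(c); cv2.imwrite(f"pics/{c}0.png",cv2.cvtColor(im,cv2.COLOR_RGB2BGR))
    k=vision.calibration(c); print(c,{a:np.round(b,4).tolist() for a,b in k.items()})
    for l in ["block","plate","long_fence","short_fence","tray","cap"]:
        print(l,[(np.round(d["rect"],1).tolist(),round(d["p"],2)) for d in recognise(l,c)[:2]])
print(robot.current_time_s(),robot.current_eef_rot(),robot.tip_reach)
E
```

```text
pics
scene {'mtx': [[357.6477, 0.0, 263.4557], [0.0, 357.6477, 190.6016], [0.0, 0.0, 1.0]], 'extrinsics': [[-0.3969, 0.9177, -0.0147, 0.2595], [-0.6174, -0.2552, 0.7441, 0.3636], [0.6791, 0.3044, 0.6679, -1.3535], [0.0, 0.0, 0.0, 1.0]]}
block [([335.9, 188.9, 34.7, 33.8], 0.61)]
plate [([240.9, 161.8, 32.1, 25.1], 0.43), ([213.5, 167.8, 27.2, 12.7], 0.17)]
long_fence [([244.2, 162.7, 32.1, 27.3], 0.51)]
short_fence [([213.9, 166.8, 25.4, 10.1], 0.51)]
tray [([352.9, 203.1, 121.3, 91.7], 0.76)]
cap [([353.3, 202.4, 121.0, 92.1], 0.48), ([221.5, 139.2, 9.0, 10.1], 0.4)]
top {'mtx': [[444.8859, 0.0, 258.1464], [0.0, 444.8859, 196.3228], [0.0, 0.0, 1.0]], 'extrinsics': [[-0.1453, -0.9894, 0.0028, 0.0704], [0.9647, -0.1411, 0.2223, -0.606], [-0.2196, 0.035, 0.975, -0.8564], [0.0, 0.0, 0.0, 1.0]]}
block [([184.1, 239.9, 38.1, 24.1], 0.88), ([157.8, 255.6, 150.6, 149.9], 0.21)]
plate [([341.0, 236.9, 91.4, 87.5], 0.61)]
long_fence [([313.2, 235.8, 14.3, 66.7], 0.62)]
short_fence [([337.7, 204.4, 37.6, 10.1], 0.47)]
tray [([158.2, 255.5, 148.3, 148.6], 0.92), ([244.3, 133.4, 27.2, 31.2], 0.67)]
cap [([370.5, 260.0, 14.6, 11.2], 0.73), ([181.9, 240.0, 41.1, 24.6], 0.7)]
0.7 [1.79993816e+02 1.19605661e-03 2.42856448e+01] 0.017
```

Run:
```python
import cv2
im=cv2.imread("pics/top0.png"); cv2.imwrite("pics/top0a.png",cv2.resize(im[185:295,280:400],None,fx=5,fy=5,interpolation=cv2.INTER_CUBIC))
cv2.imwrite("pics/top0b.png",cv2.resize(im[175:335,75:240],None,fx=3.6,fy=3.6,interpolation=cv2.INTER_CUBIC))
```

```text
(no output)
```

View pics/top0.png

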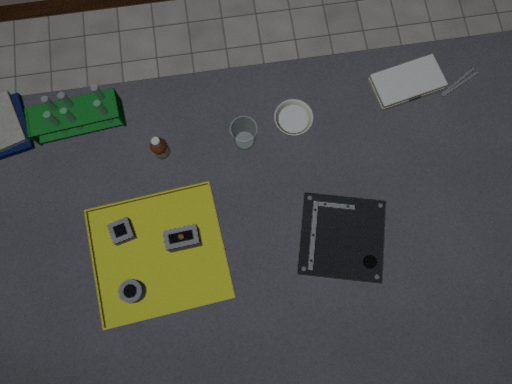

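View pics/scene0.png

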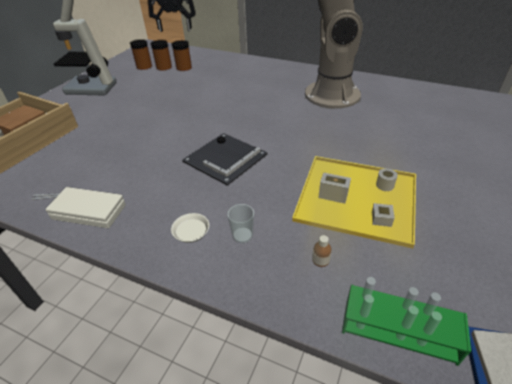

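View pics/top0a.png

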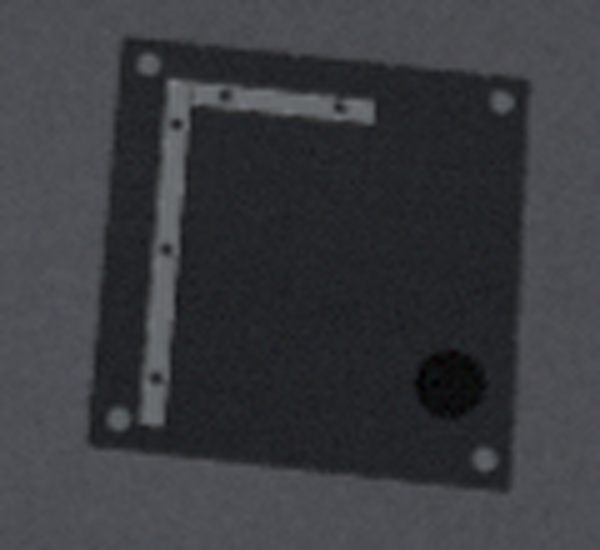

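View pics/top0b.png

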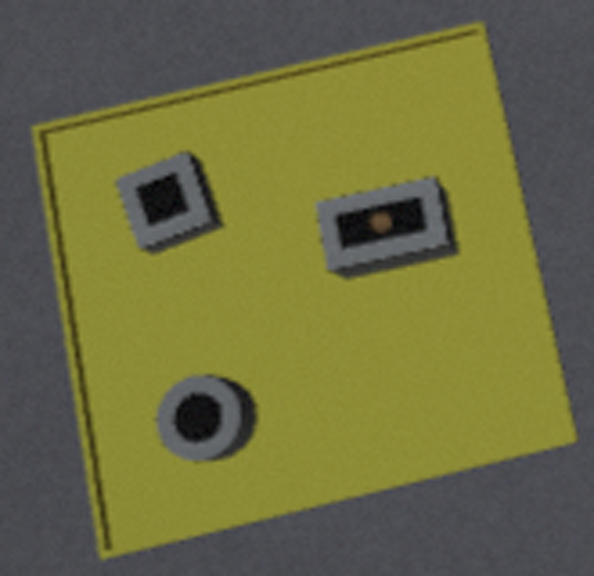

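```bash
cat > h.py <<'E'
from station import robot, fingers, vision, workorder, recognise
import cv2,numpy as np
from scipy.optimize import least_squares
def proj(P,c="top"):
    k=vision.calibration(c);E=k["extrinsics"];P=np.atleast_2d(P)
    q=(E[:3,:3]@P.T).T+E[:3,3]; q=q*[1,-1,-1]; p=(k["mtx"]@q.T).T
    return p[:,:2]/p[:,2:]
def pose(L,uv,g,c="top"):
    L=np.array(L,float);uv=np.array(uv,float)
    def f(s):
        a=np.array([[np.cos(s[2]),-np.sin(s[2])],[np.sin(s[2]),np.cos(s[2])]])
        P=np.c_[L[:,:2]@a.T+s[:2],L[:,2]]
        return (proj(P,c)-uv).ravel()
    r=least_squares(f,g,x_scale=[.01,.01,.1]);return r.x,np.round(r.fun.reshape(-1,2),2)
E
python3 - <<'E'
from h import *
ca=lambda p:[(280+(u+.5)/5-.5,185+(v+.5)/5-.5) for u,v in p]
cb=lambda p:[(75+(u+.5)/3.6-.5,175+(v+.5)/3.6-.5) for u,v in p]
h=.09
L=[[h,h,.01],[h,-h,.01],[-h,-h,.01],[-h,h,.01]]
s,r=pose(L,ca([(125,38),(528,80),(508,490),(90,445)]),[.6,-.2,0]);print("plate",s[:2],np.degrees(s[2]),r.tolist())
# fences: long outer far end etc; fence top z .022; inner corner and ends
# inner corner (.06,.06); short fence end inner edge; unknown extents -> print local prediction
R=np.array([[np.cos(s[2]),-np.sin(s[2])],[np.sin(s[2]),np.cos(s[2])]])
for p in [(.06,.06),(.07,.07),(-.08,.06),(.06,-.02),(.07,-.02)]:
    q=proj(np.r_[R@p+s[:2],.022])[0]; print(p,(q-[280,185]+.5)*5-.5)
z=.059;L=[[.035,.02,z],[.035,-.02,z],[-.035,-.02,z],[-.035,.02,z]]
# image: up=+x,right=-y ; block long along image right => yaw ~ -90
b,r=pose(L,cb([(436,178),(446,241),(328,267),(317,203)]),[.6,.15,-1.5]) 
print("block",b[:2],np.degrees(b[2]),r.tolist())
np.save("s.npy",np.r_[s,b])
E
```

```text
plate [ 0.50838479 -0.1875844 ] -14.501587483246348 [[-0.34, -0.31], [0.25, -0.17], [0.53, 0.32], [-0.45, 0.09]]
(0.06, 0.06) [189.09678909 103.98910606]
(0.07, 0.07) [168.01419677  79.24267964]
(-0.08, 0.06) [163.30078043 427.74124624]
(0.06, -0.02) [372.7695647  123.41271569]
(0.07, -0.02) [374.13233599 100.99568333]
block [0.55144733 0.15124143] -86.22312502727999 [[-0.03, -0.7], [0.7, 0.66], [-0.26, 0.61], [-0.4, -0.61]]
```

Run:
```python
from h import *
d=np.load("s.npy");s=d[:3];b=d[3:]
R=np.array([[np.cos(s[2]),-np.sin(s[2])],[np.sin(s[2]),np.cos(s[2])]])
t=R@[.025,.04]+s[:2];print("target",t)
for y in (-86.2,93.8): print(y,np.round(robot.inverse_kinematics([b[0],b[1],.039],[180,0,y]),1))
for y in (-14.5,165.5): print(y,np.round(robot.inverse_kinematics([t[0],t[1],.045],[180,0,y]),1))
y=-86.2
try:
    robot.move_to([b[0],b[1],.16],[180,0,y])
    robot.line_to([b[0],b[1],.039],velocity=.1,f_stop=12)
    print(robot.current_tool_pos(),robot.current_contact_force())
    im=vision.grab_frame("scene");cv2.imwrite("pics/g1.png",cv2.resize(cv2.cvtColor(im,cv2.COLOR_RGB2BGR)[120:260,270:440],None,fx=4,fy=4,interpolation=2))
except robot.PlanningError as e: print(e)
print(robot.current_time_s())
```

```text
target [ 0.54260458 -0.15511894]
-86.2 [ 22.5  48.4 -61.9  96.2  46.6  65.1 131. ]
93.8 [ 10.1  37.9 -39.2  96.6  28.   55.7 -35.5]
-14.5 [ 20.8  30.9  -9.   98.5   5.9  51.1 -95.2]
165.5 [ 36.1  34.2 -30.7  97.8  20.9  53.7  72.8]
[0.55201736 0.15160229 0.03979613] [ 0.14437723 -0.08215692 -0.09829814]
4.7083
```

View pics/g1.png

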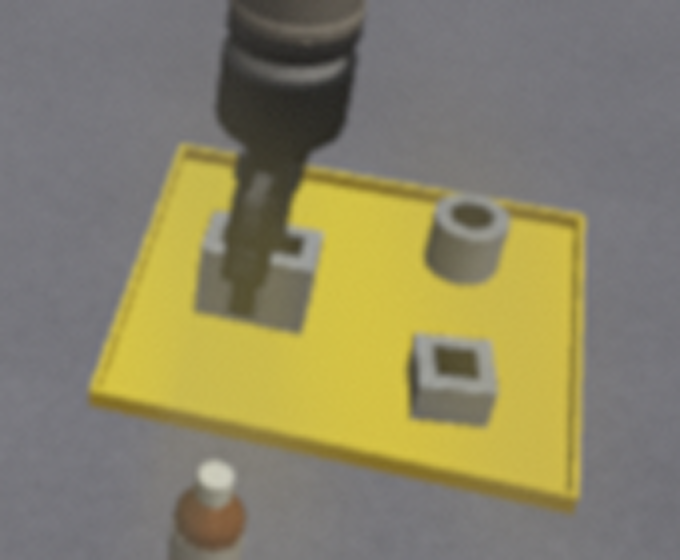

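The fingers straddle the block about centrally (scene crop, finger tip near (243,315), block bottom edge 195–303). Grip and lift.

Run:
```python
from h import *
fingers.gripper_to(0.0,force=70)
print("gap",robot.current_finger_gap(),robot.current_contact_force())
p=robot.current_tool_pos()
robot.line_to([p[0],p[1],.16],velocity=.12)
robot.pause(.3)
print("gap",robot.current_finger_gap(),robot.current_contact_force(),robot.current_tool_pos())
d=np.load("s.npy");s=d[:3]
R=np.array([[np.cos(s[2]),-np.sin(s[2])],[np.sin(s[2]),np.cos(s[2])]])
t=R@[.025-.010,.04-.008]+s[:2]
y=np.degrees(s[2])
o=[(robot.inverse_kinematics([t[0],t[1],.13],[180,0,a]),a) for a in (y,y+180)]
q=robot.current_joint_positions()
for j,a in o: print(a,np.round(j,1),np.abs(np.array(j)-q).max())
a=min(o,key=lambda z:np.abs(np.array(z[0])-q).max())[1]
robot.move_to([t[0],t[1],.13],[180,0,a])
print(robot.current_tool_pos(),robot.current_eef_rot(),robot.current_contact_force(),robot.current_time_s())
for c in("top","scene"):
    im=vision.grab_frame(c);im=cv2.cvtColor(im,cv2.COLOR_RGB2BGR)
    w=im[180:300,270:400] if c=="top" else im[90:210,160:300]
    cv2.imwrite(f"pics/h_{c}.png",cv2.resize(w,None,fx=4.5,fy=4.5,interpolation=2))
```

```text
gap 0.4598888477448632 [ 0.26280986 -0.45774285  1.88633861]
gap 0.45543462666273443 [ 0.73661224 -0.25852566 -2.80126781] [0.55169343 0.15134902 0.15954236]
-14.501587483246348 [-27.9  37.1  64.5  97.3 -35.7  69.  -58.8] 198.80420983188023
165.49841251675366 [ 42.5  28.7 -38.2  94.6  19.3  63.5  74.5] 65.49156536526662
[ 0.53154402 -0.15798883  0.1302388 ] [1.79879644e+02 2.35300387e-02 1.65720375e+02] [ 0.21319587  0.48750347 -3.23458495] 7.8583
```

View pics/h_top.png

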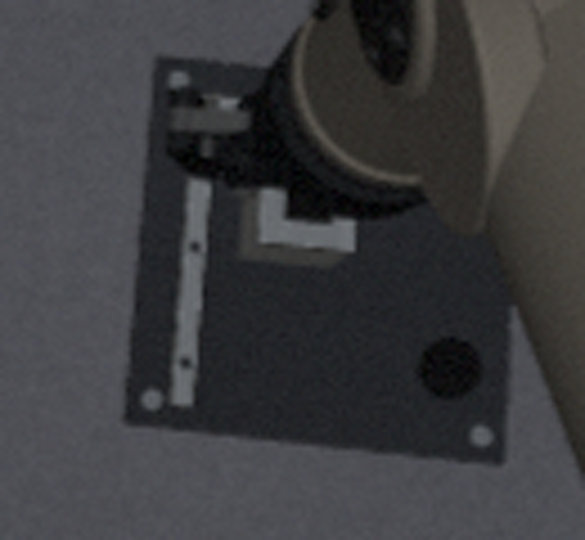

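View pics/h_scene.png

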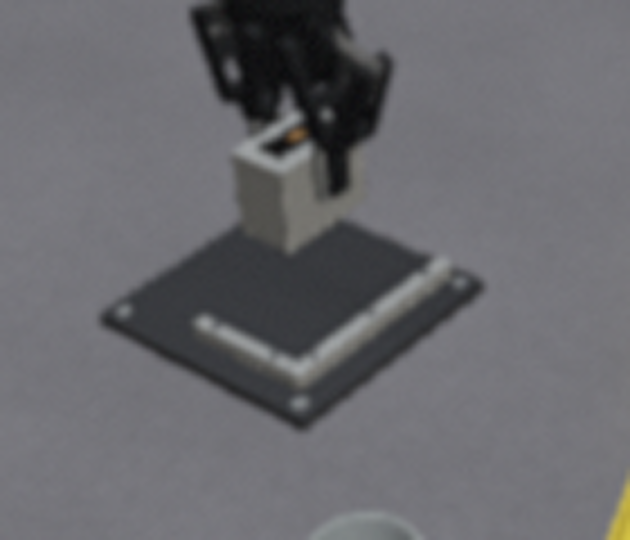

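Run:
```python
from h import *
s=np.load("s.npy")[:3];R=np.array([[np.cos(s[2]),-np.sin(s[2])],[np.sin(s[2]),np.cos(s[2])]])
p=robot.current_tool_pos()
for l in [(-.035,.02),(-.035,-.02)]:
    q=proj(np.r_[R@l+p[:2],.1493])[0]; print((q-[270,180]+.5)*4.5-.5)
robot.line_to([p[0],p[1],.055],[180,0,165.5],velocity=.1)
p=robot.current_tool_pos();f0=np.array(robot.current_contact_force());print(p,f0,robot.current_eef_rot())
c=robot.line_to([p[0],p[1],.041],velocity=.02,f_stop=5)
print(c,robot.current_tool_pos(),np.array(robot.current_contact_force())-f0,robot.current_torque(),robot.current_time_s())
```

```text
[253.49766454 243.62305981]
[350.32379446 253.98910538]
[ 0.53243541 -0.15764378  0.05563454] [-0.56271974 -0.77357848 -2.8417777 ] [1.79991547e+02 8.71180616e-02 1.65503310e+02]
True [ 0.53246129 -0.15779825  0.0453587 ] [ 0.89452361 -0.87547299  7.3911324 ] [0.05452855 0.02032278 0.03203778] 9.3833
```

```bash
cat >> h.py <<'E'
d_=np.load("s.npy");S=d_[:3];R2=np.array([[np.cos(S[2]),-np.sin(S[2])],[np.sin(S[2]),np.cos(S[2])]])
O=[180,0,165.5]
def loc():
    p=robot.current_tool_pos();return np.r_[(R2.T@(np.array(p[:2])-S[:2])-[.06,.06])*1e3,p[2]*1e3]
def F():
    f=np.array(robot.current_contact_force());return np.r_[R2.T@f[:2],f[2]]
def go(l,z,v=.02,fs=None):  # l in corner frame mm
    w=R2@(np.array(l)/1e3+[.06,.06])+S[:2]
    c=robot.line_to([w[0],w[1],z/1e3],O,velocity=v,f_stop=fs)
    print("go",np.round(l,2),z,"->",c,np.round(loc(),2),"F",np.round(F(),1),"t",robot.current_time_s());return c
E
python3 - <<'E'
from h import *
l=loc();print(l,F())
go(l[:2],46.1,.01); l0=loc()
go([l0[0]+18,l0[1]],46.1,.015,4)
print(robot.current_torque())
E
```

```text
[-44.14921013 -25.13389625  45.35869838] [ 0.73416659 -1.51342789  4.5493547 ]
go [-44.15 -25.13] 46.1 -> False [-44.94 -25.27  45.44] F [-0.8 -0.1 -2.7] t 9.8333
go [-26.94 -25.27] 46.1 -> True [-36.05 -25.21  45.42] F [-0.5  0.5  4.1] t 10.55
[-0.0112193  -0.15590445 -0.01537074]
```

Run:
```python
from h import *
robot.pause(.2);print(loc(),F(),robot.current_torque())
l=loc(); go([-38,-25.2],47.0,.01); robot.pause(.2); print(loc(),F())
go([-28,-25.2],47.0,.01,4)
robot.pause(.2);print(loc(),F(),robot.current_torque(),robot.current_eef_rot())
```

```text
[-36.09804881 -25.2080595   45.39204539] [0.88312489 0.79950537 6.04149547] [-0.01256073 -0.31391235 -0.01654436]
go [-38.  -25.2] 47.0 -> False [-39.12 -25.42  46.1 ] F [-0.3 -0.6 -3. ] t 11.2083
[-38.28957616 -25.25517842  46.68429103] [-0.20337616 -0.41978471 -3.6443647 ]
go [-28.  -25.2] 47.0 -> True [-36.94 -25.37  45.5 ] F [-0.4  0.6  1.4] t 11.9417
[-36.9552401  -25.35601833  45.49337514] [0.7764125  0.57580339 0.87898906] [ 0.00467467 -0.35551991 -0.04641792] [-179.98641077   -0.35609513  165.48937705]
```

Run:
```python
from h import *
go([-38,-25.2],48.5,.01); robot.pause(.3); print(loc(),F())
go([-28,-25.2],48.5,.01,4)
robot.pause(.2);print(loc(),F(),robot.current_torque(),robot.current_eef_rot())
im=cv2.cvtColor(vision.grab_frame("scene"),cv2.COLOR_RGB2BGR)
cv2.imwrite("pics/c1.png",cv2.resize(im[110:200,170:280],None,fx=6,fy=6,interpolation=2))
```

```text
go [-38.  -25.2] 48.5 -> False [-38.55 -25.31  48.1 ] F [-0.6  0.3 -3.7] t 12.6667
[-38.06493761 -25.22291031  48.42029892] [-0.42316135  0.57765957 -2.91696274]
go [-28.  -25.2] 48.5 -> True [-37.02 -25.4   46.94] F [ 0.7 -0.7 -2.7] t 13.5
[-38.43127643 -25.68261448  45.79297039] [ 0.01899145  0.0738181  -3.22066718] [ 0.0463933  -0.05587926  0.00231564] [-179.97294114   -0.54594349  165.48290686]
```

View pics/c1.png

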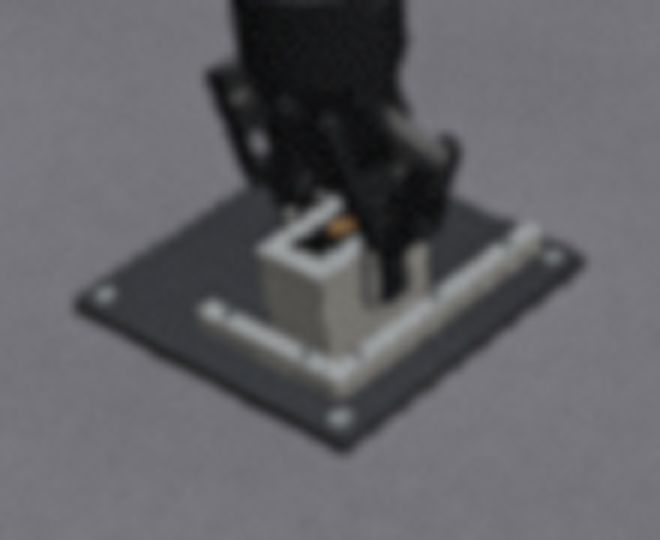

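Run:
```python
from h import *
go([-38.5,-25.5],46.6,.01); robot.pause(.4); print(np.round(loc(),2),np.round(F(),1))
for x in (-37.5,-36.5,-35.5,-34.5,-33.5,-32.5):
    go([x,-25.5],46.6,.01);robot.pause(.3);f=F();print(np.round(loc(),2),np.round(f,1),np.round(robot.current_torque(),2))
    if abs(f[0])>4 : break
```

```text
go [-38.5 -25.5] 46.6 -> False [-38.87 -25.55  46.48] F [-0.4 -0.3 -3.2] t 14.0
[-38.44 -25.52  46.63] [-0.3  0.3 -3.1]
go [-37.5 -25.5] 46.6 -> False [-37.39 -25.46  46.61] F [ 0.6 -0.1 -3.1] t 14.65
[-37.5  -25.52  46.6 ] [-0.2 -0.7 -2.5] [-0.01 -0.04 -0.01]
go [-36.5 -25.5] 46.6 -> False [-36.36 -25.5   46.64] F [-0.7  0.4 -3.3] t 15.2
[-36.5 -25.5  46.6] [ 0.6 -0.8 -3.4] [0.07 0.07 0.03]
go [-35.5 -25.5] 46.6 -> False [-35.86 -25.52  46.49] F [-0.5  0.7 -2.7] t 15.75
[-35.84 -25.5   46.5 ] [-1.5 -0.6 -2.7] [0.04 0.36 0.01]
go [-34.5 -25.5] 46.6 -> False [-35.73 -25.5   46.25] F [-4.2  0.6 -1.1] t 16.3
[-35.7  -25.52  46.29] [-5.7 -0.1 -0.1] [ 0.29  1.14 -0.07]
```

Run:
```python
from h import *
go([-37,-25.5],46.5,.01);robot.pause(.2)
go([-37,-21.7],46.5,.01);robot.pause(.3);print(np.round(loc(),2),np.round(F(),1))
for y in (-20.7,-19.7,-18.7,-17.7,-16.7,-15.7):
    go([-37,y],46.5,.01);robot.pause(.3);f=F();print(np.round(loc(),2),np.round(f,1),np.round(robot.current_torque(),2))
    if abs(f[1])>4 : break
```

```text
go [-37.  -25.5] 46.5 -> False [-35.94 -25.51  46.84] F [-1.1 -0.8 -3.9] t 17.0
go [-37.  -21.7] 46.5 -> False [-36.97 -21.58  46.52] F [-0.3  0.  -3. ] t 17.7333
[-37.   -21.81  46.49] [ 0.8 -0.7 -3.4]
go [-37.  -20.7] 46.5 -> False [-37.02 -20.51  46.49] F [-0.3 -0.3 -2.1] t 18.2833
[-37.   -20.72  46.5 ] [-0.2 -0.2 -3.7] [0.01 0.03 0.03]
go [-37.  -19.7] 46.5 -> False [-36.99 -19.55  46.5 ] F [ 0.6 -0.8 -3.1] t 18.8333
[-37.01 -19.72  46.49] [ 0.   0.8 -4.2] [ 0.05 -0.05  0.04]
go [-37.  -18.7] 46.5 -> False [-37.01 -19.42  46.46] F [ 0.7 -1.5 -3.7] t 19.3833
[-37.   -19.34  46.48] [ 0.1 -2.6 -2.6] [-0.52  0.09 -0.07]
go [-37.  -17.7] 46.5 -> False [-37.03 -19.27  46.49] F [ 0.1 -5.5 -2.7] t 19.9333
[-37.04 -19.25  46.5 ] [ 0.1 -5.4 -1.9] [-1.14  0.36 -0.12]
```

Run:
```python
from h import *
def st(l,z,w=.3):
    go(l,z,.01);robot.pause(w);print("   ",np.round(loc(),2),np.round(F(),1),np.round(robot.current_torque(),2))
st([-37,-19.9],46.0)
st([-36.05,-19.65],45.6)
st([-35.3,-18.9],45.6)
st([-34.3,-17.9],45.6)
st([-33.3,-16.9],45.6)
st([-32.8,-16.4],45.6,.6)
print(robot.current_eef_rot(),robot.current_finger_gap())
```

```text
go [-37.  -19.9] 46.0 -> False [-36.9  -19.45  46.04] F [ 0.2 -1.3 -2.4] t 20.6083
    [-36.9  -19.46  46.05] [-0.7 -2.1 -2.5] [-0.5   0.16 -0.08]
go [-36.05 -19.65] 45.6 -> False [-36.28 -19.41  45.4 ] F [-0.6 -1.2 -2.7] t 21.1667
    [-36.26 -19.44  45.43] [ 0.1 -2.  -3.5] [-0.35  0.21 -0.02]
go [-35.3 -18.9] 45.6 -> False [-35.84 -19.37  45.47] F [-2.3 -3.3 -1.8] t 21.725
    [-35.8  -19.33  45.48] [-3.2 -3.1 -1.1] [-0.62  0.81 -0.09]
go [-34.3 -17.9] 45.6 -> False [-35.73 -19.26  45.51] F [-5.4 -4.6  1.3] t 22.3167
    [-35.73 -19.28  45.53] [-5.3 -5.3  1.6] [-0.75  1.35 -0.06]
go [-33.3 -16.9] 45.6 -> False [-35.66 -19.22  45.59] F [-7.7 -6.7  3.7] t 22.9083
    [-35.65 -19.22  45.58] [-7.2 -6.2  4.6] [-0.8   1.84 -0.11]
go [-32.8 -16.4] 45.6 -> False [-35.62 -19.16  45.61] F [-8.8 -7.1  5. ] t 23.4583
    [-35.64 -19.14  45.6 ] [-8.7 -6.6  4.8] [-0.92  2.08 -0.08]
[-179.73685914   -0.37309791  165.39467458] 0.456721514484822
```

Forces hold on both axes, but some could be friction. I'll re-seat in an order that makes both normal forces unambiguous: x first with y clear, then a larger y push.

Run:
```python
from h import *
def st(l,z,w=.3):
    go(l,z,.01);robot.pause(w);print("   ",np.round(loc(),2),np.round(F(),1),np.round(robot.current_torque(),2))
st([-37,-21],46.3,.5)
st([-36.3,-20.0],46.2)
st([-36.3,-20.0],46.2)
st([-33.8,-20.0],46.2,.4)
st([-33.8,-18.5],46.2)
st([-33.8,-16.5],46.2)
st([-33.8,-14.5],46.2)
st([-33.8,-14.5],45.8,.5)
print(robot.current_eef_rot(),robot.current_finger_gap())
```

```text
go [-37 -21] 46.3 -> False [-36.13 -19.75  46.76] F [ 0.3 -0.  -3.4] t 24.8333
    [-36.97 -20.97  46.31] [ 0.1  0.1 -3.6] [0.01 0.02 0.05]
go [-36.3 -20. ] 46.2 -> False [-36.25 -19.86  46.22] F [ 0.7  0.3 -2.9] t 25.6083
    [-36.31 -20.03  46.18] [ 0.3  0.6 -4.1] [-0.01 -0.04 -0.05]
go [-36.3 -20. ] 46.2 -> False [-36.31 -20.01  46.2 ] F [ 0.1 -0.2 -4.6] t 26.1583
    [-36.3  -20.01  46.22] [ 0.1 -0.5 -3.3] [ 0.01 -0.01  0.04]
go [-33.8 -20. ] 46.2 -> False [-35.7  -19.99  45.6 ] F [-5.7 -0.4 -1.4] t 26.8583
    [-35.65 -19.98  45.64] [-4.8  0.2 -1.3] [ 0.32  1.13 -0.07]
go [-33.8 -18.5] 46.2 -> False [-35.68 -19.88  45.57] F [-5.9 -2.4 -0.3] t 27.5583
    [-35.67 -19.88  45.59] [-4.  -1.4  0.4] [ 0.01  1.15 -0.11]
go [-33.8 -16.5] 46.2 -> False [-35.65 -19.37  45.61] F [-5.5 -3.7  0.8] t 28.2083
    [-35.68 -19.37  45.6 ] [-4.9 -3.8  0.1] [-0.37  1.34 -0.24]
go [-33.8 -14.5] 46.2 -> False [-35.66 -19.12  45.64] F [-6.3 -5.3 -0.3] t 28.8583
    [-35.65 -19.12  45.63] [-6.7 -5.   0.7] [-0.82  1.51 -0.1 ]
go [-33.8 -14.5] 45.8 -> False [-35.65 -19.1   45.61] F [-6.6 -5.   3. ] t 29.4083
    [-35.69 -19.11  45.6 ] [-6.3 -5.   2.5] [-0.83  1.67 -0.14]
[-179.62086884   -0.2692196   165.32980821] 0.4587479047076091
```

Run:
```python
from h import *
def st(l,z,w=.3):
    go(l,z,.02);robot.pause(w);print("   ",np.round(loc(),2),np.round(F(),1),np.round(robot.current_torque(),2))
st([-33.8,-11],45.8)
st([-33.8,-8],45.8)
st([-33.8,-5],45.8,.6)
print(robot.current_eef_rot(),robot.current_finger_gap())
```

```text
go [-33.8 -11. ] 45.8 -> False [-35.66 -18.92  45.7 ] F [-7.1 -9.7  4.2] t 30.2333
    [-35.65 -18.93  45.71] [ -6.4 -10.5   4.9] [-1.65  1.96  0.13]
go [-33.8  -8. ] 45.8 -> False [-35.68 -18.81  45.76] F [ -7.7 -12.5   5.3] t 30.8333
    [-35.67 -18.78  45.75] [ -7.5 -13.1   6. ] [-2.37  2.21  0.27]
go [-33.8  -5. ] 45.8 -> False [-35.66 -18.64  45.85] F [ -8.5 -16.4   6.9] t 31.4333
    [-35.67 -18.61  45.86] [ -7.6 -16.    6.3] [-3.2   2.47  0.35]
[-178.88645305   -0.32980331  165.14607643] 0.46042845761410633
```

Run:
```python
from h import *
def st(l,z,w=.3):
    go(l,z,.02);robot.pause(w);print("   ",np.round(loc(),2),np.round(F(),1),np.round(robot.current_torque(),2),np.round(robot.current_eef_rot(),2))
st([-33.8,-9.5],45.6)
st([-30,-9.5],45.6)
st([-27,-9.5],45.6)
st([-29,-9.5],45.6,.6)
for c in("top","scene"):
    im=cv2.cvtColor(vision.grab_frame(c),cv2.COLOR_RGB2BGR)
    w=im[180:300,270:400] if c=="top" else im[110:200,170:280]
    cv2.imwrite(f"pics/k_{c}.png",cv2.resize(w,None,fx=6,fy=6,interpolation=2)[:600,:800])
    print(c,[(np.round(d["rect"],1).tolist(),round(d["p"],2)) for d in recognise("block",c)[:2]])
```

```text
go [-33.8  -9.5] 45.6 -> False [-35.66 -18.85  45.73] F [ -7.9 -10.1   5.8] t 32.4083
    [-35.66 -18.88  45.73] [ -8.6 -11.4   5.1] [-2.06  2.11  0.02] [-179.23   -0.3   165.21]
go [-30.   -9.5] 45.6 -> False [-35.48 -18.85  45.83] F [-16.5 -12.2  14.2] t 33.05
    [-35.44 -18.83  45.84] [-16.2 -11.3  14.2] [-1.69  3.55 -0.  ] [-179.15   -0.74  165.22]
go [-27.   -9.5] 45.6 -> False [-35.31 -18.83  45.97] F [-22.3 -12.   20.4] t 33.65
    [-35.3  -18.83  45.97] [-22.5 -11.8  20.7] [-1.38  4.76 -0.02] [-179.09   -1.08  165.22]
go [-29.   -9.5] 45.6 -> False [-35.32 -18.86  45.98] F [-17.9 -12.1  16.8] t 34.2
    [-35.33 -18.81  45.98] [-18.  -11.6  16. ] [-1.54  4.13  0.02] [-179.13   -0.85  165.22]
top [([327.1, 232.8, 23.0, 12.6], 0.8)]
scene [([228.6, 159.4, 31.6, 27.0], 0.87)]
```

View pics/k_scene.png

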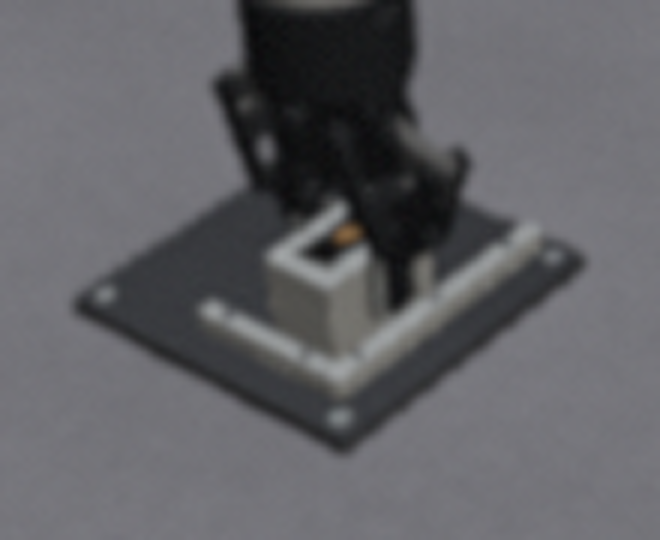

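View pics/k_top.png

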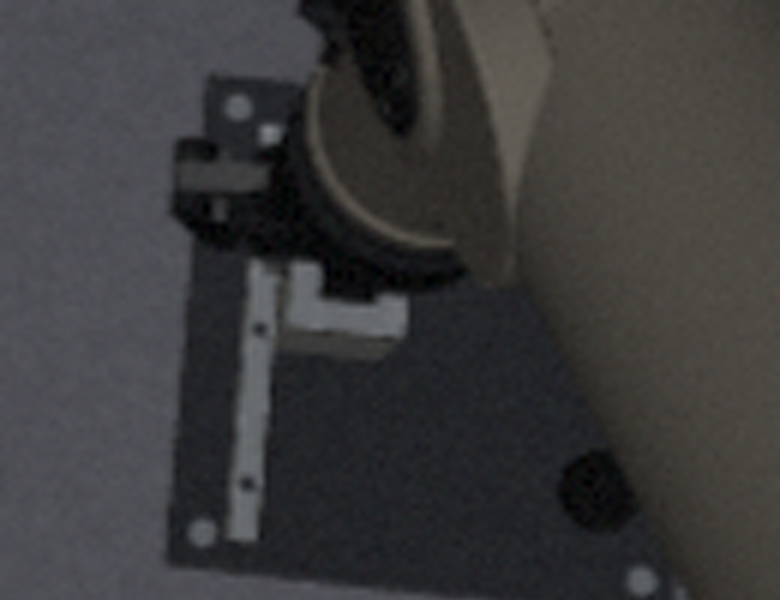

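Run:
```python
from h import *
for c,o in(("top",(270,180)),("scene",(170,110))):
  for l in[(-.01,.06,.01),(-.01,.06,.022),(-.01,.06,.065),(-.01,.02,.01),(-.01,.02,.065),(.06,.06,.065),(.06,.02,.065),(.06,.02,.022)]:
    q=proj(np.r_[R2@l[:2]+S[:2],l[2]],c)[0];print(c,l,np.round((q-o+.5)*6-.5))
```

```text
top (-0.01, 0.06, 0.01) [268. 350.]
top (-0.01, 0.06, 0.022) [272. 346.]
top (-0.01, 0.06, 0.065) [288. 329.]
top (-0.01, 0.02, 0.01) [378. 362.]
top (-0.01, 0.02, 0.065) [405. 342.]
top (0.06, 0.06, 0.065) [303. 130.]
top (0.06, 0.02, 0.065) [419. 142.]
top (0.06, 0.02, 0.022) [397. 167.]
scene (-0.01, 0.06, 0.01) [437. 308.]
scene (-0.01, 0.06, 0.022) [435. 288.]
scene (-0.01, 0.06, 0.065) [430. 213.]
scene (-0.01, 0.02, 0.01) [375. 278.]
scene (-0.01, 0.02, 0.065) [366. 184.]
scene (0.06, 0.06, 0.065) [328. 285.]
scene (0.06, 0.02, 0.065) [264. 254.]
scene (0.06, 0.02, 0.022) [274. 329.]
```

Run:
```python
from h import *
robot.pause(1.0);print(np.round(loc(),2),np.round(F(),1),np.round(robot.current_dq(),3),robot.current_finger_gap(),robot.current_eef_rot(),robot.current_time_s())
workorder.close_job()
```

```text
[-35.33 -18.84  45.97] [-17.8 -11.9  16.5] [ 0.009 -0.016 -0.042 -0.087  0.053 -0.058 -0.037] 0.45662719033917226 [-179.13129889   -0.84746756  165.21737148] 36.0
the job is handed in; nothing more can be done
```

I picked the oblong block out of the tray, set it on the plate and pressed it into the corner. I handed the job in at 36 s of the 48 s allowed, with the fingers still holding the block. No verdict was reported.

**Last checks**
- **Push:** the reaction was about 18 N towards the short fence and 12 N towards the long fence, with about 16 N downward. It stayed steady over a 1 s pause, and the arm was at rest.
- **Seating:** before the final press I found each fence separately by touch, and the final position agrees with both contacts to within about 1 mm. The visible block corners in both pictures match the seated place to about 1–2 mm.
- **Yaw:** the gripper is within about 0.3° of the plate's measured yaw.

**Points that were off or uncertain**
- **False stops:** the first force-stopped approaches to the short fence were misleading. The arm dipped and the block rubbed the plate, so I switched to small settled steps.
- **Friction:** the force reading is the total on the tool, so friction and the true push on each fence cannot be fully separated. I pressed x first with y clear, then y harder, so that both should exceed 2 N.
- **Tilt:** under load the gripper tilts about 1.2°, inside the 3° limit. The tilt of the block itself was not measured.
- **Bystanders:** I did not measure them again at the end. The cap showed unmoved in the last picture, and nothing else was approached after the grasp.

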